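Switch on the microscope imaging station in order

ROBOT

A 6-joint arm with a two-finger parallel gripper is mounted at the origin on the work surface. World frame = base frame: x ahead of the robot, y to its left, z up, the work surface at z = 0. Lengths are in m, angles in rad, forces in N, time in s.
With the tool pointing down it reaches from about 0.375 to 0.9 m from the base axis. Payload 3.1 kg.
Tool frame: the origin (TCP) lies on the centre line of the jaws, within the pads' length; the fingertips stand 25 mm ahead of it and the grasp point (between the pads) lies 6 mm ahead of it (robot.nose_length is the y of the fingertips in the tool frame, in m); y points along the fingers, z is the direction in which the jaws open and shut, and the axes are right-handed (so a half turn about y gives the same grasp; the last joint's range is limited). The gripper opens to 87 mm and grips with 3 to 60 N. Pads are 19 mm wide; open, the fingers measure 117 mm over their backs; the gripper's body (75 mm by 190 mm) begins 51 mm behind the grasp point.
Start: joints at [1.099, 0.527, 1.433, -0, 1.181, -0.178], TCP at [0.181, 0.598, 0.248] pointing down, gripper open.
Joint ranges: [-3.08, 3.08], [-0.75, 2.2], [0.22, 2.44], [-1.43, 4.57], [0, 2.65], [-2.85, 2.85]. Speed limits (rad/s): [2.79, 2.79, 3.14, 3.14, 3.14, 3.14].

INTERFACE

Orientations are given as a unit quaternion [x, y, z, w].
In Python, from rig import robot, eyes, ticket gives the robot as it stands.
- The arm moves only by the tool play_rows, never from a script. Its argument "series" is a list of rows, each a list of 7 numbers: the opening, from 0 (shut) to 1 (fully open), then the shift along the tool's x, y, z scaled (see below), then the turn, a rotation vector about the tool's x, y, z scaled (see below). In form: [[claw, dx, dy, dz, ax, ay, az], ...]. A call has 1 to 12 rows; each row shifts and turns the commanded pose from where the row before left it, along the tool's axes as they then stand; what a row does not reach is not made up. The controller multiplies each number of a shift by 100 mm and each number of a turn by 180 degrees. A row lasts 1/12 s, in which the tool goes at most 41.7 mm and 7.16 degrees, less where a joint would pass 70% of its speed; a pose out of reach is approached as far as the arm can. A call with a number of a shift or a turn outside -1 to 1 is refused whole. A call with a gripper value outside its range is refused whole. The fingers move at their own pace and stop on an object; "grip_force" is the grip in N (left out, the last holds). Time passes only in rows, so rows that do not move let the fingers close. It gives the time, the measured TCP pose, the force and the opening at its end, in the units of the state.
- robot.get_obs(): the state, without advancing time (a new reading comes with each control period).
- eyes.camera(name): name is "scene" or "top" or "wrist"; returns the picture (384x512x3 uint8, red, green, blue); there is no depth.
- eyes.camera_params(name): a dict with "K" (3x3 intrinsics, pixels), "rvec" (rotation vector, rad) and "tvec" (3), from world to camera coordinates, as OpenCV has them. Camera axes: x right, y down, z forward; pixel columns grow to the right and rows downward; lengths in m; the calibration is good to about 2 mm. A picture is of the moment at which its call begins: read the wrist's pose just before it. camera_params takes no time and is no camera call; for the wrist camera it gives the pose at the moment of the call.
- ticket.hand_in(): hands the job in, once; it reports no verdict.
The state is a dict: "time": time; "q": joint angles; "joint_velocities": joint speeds; "joint_torque": joint torques, N m; "position": TCP position; "tool_rot": TCP orientation; "ft_force": force on the tool from outside, world axes, zero at the start; "moment": the same for the moment, N m; "grip_width": finger opening in m.
Only numpy, scipy, OpenCV 4.12 (cv2) and the standard library are available. Lean on these libraries where they do the work, as an engineer would, in place of code of your own. Each camera call takes 0.05 s, during which the arm holds its last target.

TASK

Switch on the microscope station by pressing its controls in this order: first push the raised end of the red rocker on the grey mains box all the way down, then press the round yellow button on the white lamp box fully in, then press the square blue key on the black camera box fully in; each stays down by itself. Leave the magnetic stirrer (green button) switched off. Only press: do not lift, tip or shove any of the boxes out of place, and leave the dishes, the flask, the beaker and the marker where they are.

Things in the scene. Friction and masses are not known exactly. Their poses are not given: they have to be found in the camera images.
- mains: Mains switch box of the microscope station: grey box 120 x 100 mm (its x by y), top 50 mm above the bench, about 1 kg, loose on rubber feet, with one big red rocker on top and two round white sockets. Origin at the centre of its underside, x from the rocker towards the sockets, z up; upright.
- rocker_press (a point): Where to press the red rocker: on its upper face, 20 mm from its pivot, on the half towards the sockets, which stands raised while the rocker is off. The rocker is a plate 56 mm (along the box's x) by 28 mm by 8 mm that tilts about a line along the box's y, its pivot 62 mm above the bench. Off, this point is about 74 mm above the bench; fully on, about 66 mm. The point moves with the rocker; nothing around it stands higher than the raised end.
- rocker (a joint): Rocker angle in rad: 0 off (half by the sockets raised), 0.40 fully on (that half down). Starts 0 to 0.05. Stays where it is left, friction about 2 N at the press point when pushed straight down, up to about 4 N if pushed nearer the pivot; then a hard stop. Counts as on above 0.32.
- lamp: Lamp controller: white box 120 x 100 mm (x by y), top 50 mm above the bench, about 0.8 kg, loose on rubber feet, with a round yellow push button towards its -x side and a grey dial at its +x side (the dial is only for show). Origin at the centre of its underside, z up.
- lampkey_top (a point): Centre of the top face of the round yellow button, 30 mm diameter, 64 mm above the bench when out, 56 mm when fully in. Moves with the button.
- lampkey (a joint): Travel of the yellow button in m: 0 out (off), 0.008 fully in (on). Starts 0 to 0.001, stays where it is pushed, takes about 3 N, then a hard stop. Counts as on above 0.006.
- camera: Camera controller: black box 120 x 100 mm (x by y), top 50 mm above the bench, about 0.8 kg, loose on rubber feet, with a square blue push key towards its -x side and a dark blank display at its +x side. Origin at the centre of its underside, z up.
- camkey_top (a point): Centre of the top face of the square blue key, 30 x 30 mm, 64 mm above the bench when out, 56 mm when fully in. Moves with the key.
- camkey (a joint): Travel of the blue key in m: 0 out (off), 0.008 fully in (on). Starts 0 to 0.001, stays where it is pushed, takes about 3 N, then a hard stop. Counts as on above 0.006.
- stirrer: Magnetic stirrer: white box 130 x 100 mm (x by y), top 50 mm above the bench, about 1 kg, loose on rubber feet, with a round steel plate (84 mm diameter) carrying a glass beaker, and a round green button 24 mm across at its -x side, top 64 mm above the bench. Must stay off. Origin at the centre of its underside, z up.
- stirkey (a joint): Travel of the stirrer's green button in m: 0 out (off), 0.008 in. Must stay below 0.003.
- beaker: Small glass beaker, 48 mm diameter, 55 mm high, standing on the stirrer's plate, rim about 111 mm above the bench. Leave. Origin at the centre of its underside.
- flask: Amber conical glass flask with a pink stopper, 64 mm diameter at the foot, 102 mm high. Leave. Origin at the centre of its underside.
- dish_red: Closed Petri dish with red specimens, 62 mm diameter, 14 mm high. Leave. Origin at the centre of its underside.
- dish_yellow: Closed Petri dish with yellow specimens, 62 mm diameter, 14 mm high. Leave. Origin at the centre of its underside.
- dish_green: Closed Petri dish with green specimens, 62 mm diameter, 14 mm high. Leave. Origin at the centre of its underside.
- marker: White marker pen with a yellow cap, 130 mm long (along its y), 14 mm thick, lying on the bench. Leave. Origin on its underside near the middle.
Things that resemble listed ones, but are neither listed nor needed, are in the scene too. What is shaped like the mains but purple is not meant.

How it is judged:
On the way, in this order (a step that is already met when the one before it is completed fails the run):
1. the red mains rocker is pressed fully on (value of joint rocker above 0.32 rad), for 0.1 s.
2. the yellow lamp button is pressed fully in (value of joint lampkey above 0.006 m), for 0.1 s.
3. the blue camera key is pressed fully in (value of joint camkey above 0.006 m), for 0.1 s.
At the end, for the whole second after the job is handed in: Rocker above 0.32 rad, yellow button and blue key more than 6 mm in, the stirrer's green button less than 3 mm in; the boxes, dishes, flask, beaker and marker within 30 mm of where they started, all at rest (value of joint rocker above 0.32 rad and value of joint each of lampkey, camkey above 0.006 m and value of joint stirkey below 0.003 m and distance of each of mains, lamp, camera, stirrer, beaker, dish_red, dish_yellow, dish_green, flask, marker from where it was at the start of the episode below 0.03 m and linear speed of each of mains, lamp, camera, stirrer, beaker, dish_red, dish_yellow, dish_green, flask, marker below 0.02 m/s); the robot touches nothing.
It fails at once if the lamp button is pressed in while the mains rocker is still off (value of joint lampkey above 0.004 m and value of joint rocker below 0.25 rad).
It fails at once if the camera key is pressed in while the lamp is still off (value of joint camkey above 0.004 m and value of joint lampkey below 0.004 m).
It fails at once if the stirrer's green button is pressed (value of joint stirkey above 0.003 m).
It fails at once if a box is lifted (12 mm), tipped or pushed out of place (30 mm) (height (world z) of any of mains, lamp, camera, stirrer above 0.012 m or angle between any of mains, lamp, camera, stirrer's own z axis and vertical above 0.15 rad or distance of any of mains, lamp, camera, stirrer from where it was at the start of the episode above 0.03 m).
It fails at once if a dish, the flask, the beaker or the marker is moved by 30 mm or the glassware tipped (distance of any of beaker, dish_red, dish_yellow, dish_green, flask, marker from where it was at the start of the episode above 0.03 m or angle between any of flask, beaker's own z axis and vertical above 0.35 rad).
It also fails if it takes over 45 s, if anything falls off the work surface, if the arm or the gripper's body presses on something with over 40 N, if the wrist force passes 120 N, or if a joint passes its speed limit or range.

## Working session

There is one attempt and no reset: what is moved stays moved. The work goes in short steps, Python scripts to look and compute and a tool call to move; the robot and the scene stay as the last step left them, time stands still between calls to the robot, and variables do not carry over. Pictures are saved under pics/ and viewed, and the job is handed in when it is done.

Besides the shell and the picture viewer there is one more tool, called after "Emit:" as a command line: name --pt "numbers of a row" for each row, then --argument value for the rest. play_rows: Moves the arm, as the interface text tells. Its arguments: {"type":"object","properties":{"series":{"type":"array","items":{"type":"array","items":{"type":"number"}}},"grip_force":{"type":"number"}},"required":["series"]}

```bash
mkdir -p pics; ls; python3 - <<'E'
from rig import robot, eyes, ticket
import cv2
o=robot.get_obs(); print({k:o[k] for k in ('time','q','position','tool_rot','ft_force','grip_width')})
for n in ("scene","top"):
    im=eyes.camera(n); cv2.imwrite(f"pics/{n}0.png",im[:,:,::-1]); p=eyes.camera_params(n); print(n,p)
E
```

```text
pics
{'time': 0.0, 'q': array([ 1.09849733e+00,  5.28439874e-01,  1.43390149e+00, -2.17167427e-05,
        1.18136820e+00, -1.78511817e-01]), 'position': array([0.18066047, 0.59761748, 0.24658798]), 'tool_rot': array([ 0.70020308, -0.10372591,  0.10326082, -0.69878021]), 'ft_force': array([ 0.71718037, -0.13716702, -0.07633432]), 'grip_width': 0.08719613330736918}
scene {'K': array([[386.20555716,   0.        , 256.45913948],
       [  0.        , 386.20555716, 190.99494671],
       [  0.        ,   0.        ,   1.        ]]), 'rvec': array([ 2.22995545,  0.73785607, -0.29333666]), 'tvec': array([-0.45709712, -0.16702122,  1.17281393])}
top {'K': array([[446.76304703,   0.        , 255.43975   ],
       [  0.        , 446.76304703, 200.17029851],
       [  0.        ,   0.        ,   1.        ]]), 'rvec': array([ 2.1969927 , -2.14983682,  0.06529893]), 'tvec': array([5.22047841e-04, 5.44783682e-01, 1.34414421e+00])}
```

View pics/scene0.png

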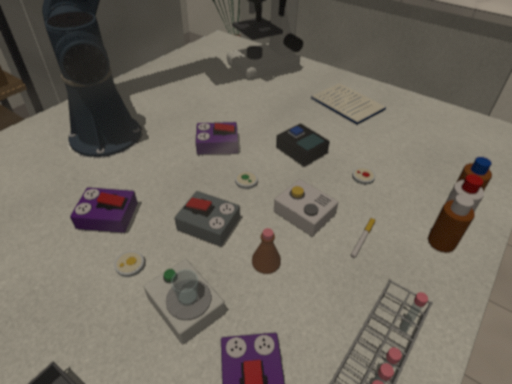

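View pics/top0.png

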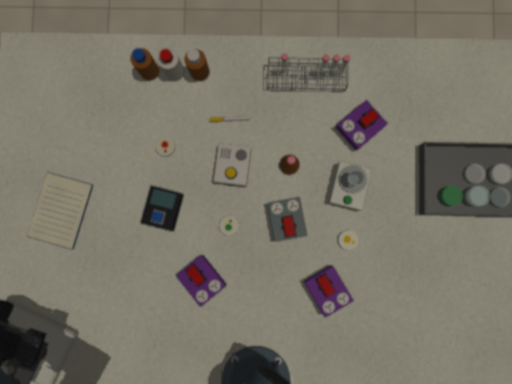

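The top view shows the grey mains at about (286,219), the lamp at (232,166), the camera box at (162,207) and the stirrer at (348,187). The purple boxes are decoys. Next I'll enlarge the crop.

```bash
python3 - <<'E'
import cv2
im=cv2.imread("pics/top0.png")
a=cv2.resize(im[135:255,130:330],None,fx=4,fy=4,interpolation=cv2.INTER_CUBIC)
a=cv2.convertScaleAbs(a,alpha=1.4,beta=10)
cv2.imwrite("pics/crop0.png",a)
E
```

```text
(no output)
```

View pics/crop0.png

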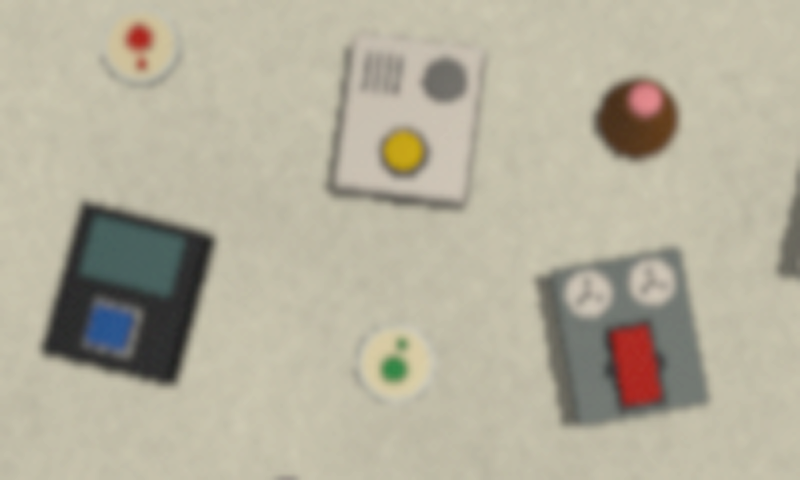

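```bash
cat > h.py <<'E'
from rig import robot, eyes
import numpy as np, cv2
from scipy.spatial.transform import Rotation as R
def ray(name,uv,z):
    p=eyes.camera_params(name); Rm=cv2.Rodrigues(p["rvec"])[0]; t=np.array(p["tvec"])
    d=Rm.T@np.linalg.inv(p["K"])@np.array([*uv,1.]); c=-Rm.T@t
    return c+d*(z-c[2])/d[2]
def proj(name,X):
    p=eyes.camera_params(name)
    return cv2.projectPoints(np.array(X,float).reshape(-1,3),p["rvec"],p["tvec"],p["K"],None)[0].reshape(-1,2)
def st():
    o=robot.get_obs(); return o, np.array(o["position"]), R.from_quat(o["tool_rot"])
E
python3 - <<'E'
from h import *
c=lambda u,v:((u+.5)/4-.5+130,(v+.5)/4-.5+135)
P={}
for n,uv,z in [("rock_hi",(629,326),.077),("pivot",(636,364),.066),("rock_lo",(642,405),.055),("yellow",(404,151),.064),("blue",(111,328),.064),
 ("m1",(562,268),.05),("m2",(680,249),.05),("m3",(708,403),.05),("m4",(572,424),.05),
 ("l1",(352,38),.05),("l2",(485,50),.05),("l3",(466,207),.05),("l4",(335,190),.05),("c1",(85,203),.05),("c2",(213,236),.05),("c3",(175,383),.05),("c4",(45,352),.05)]:
    P[n]=ray("top",c(*uv),z); print(n,P[n].round(4))
d=lambda a,b:round(float(np.linalg.norm((P[a]-P[b])[:2])),4)
print("rock",d("rock_hi","rock_lo"),"m",d("m1","m2"),d("m2","m3"),"l",d("l1","l2"),d("l2","l3"),"c",d("c1","c2"),d("c2","c3"))
for n in("yellow","blue","pivot","rock_hi"): print(n,proj("scene",P[n]).round(1))
o,p,r=st(); print(p,r.as_matrix().round(3))
E
python3 -c "
import cv2
im=cv2.imread('pics/scene0.png')[110:260,165:345]
cv2.imwrite('pics/crop1.png',cv2.resize(cv2.convertScaleAbs(im,alpha=1.4),None,fx=4,fy=4,interpolation=cv2.INTER_CUBIC))"
```

```text
rock_hi [ 0.4956 -0.0815  0.077 ]
pivot [ 0.4682 -0.0877  0.066 ]
rock_lo [ 0.4383 -0.0932  0.055 ]
yellow [0.6227 0.0873 0.064 ]
blue [0.4863 0.3009 0.064 ]
m1 [ 0.539  -0.0322  0.05  ]
m2 [ 0.5551 -0.12    0.05  ]
m3 [ 0.4409 -0.1424  0.05  ]
m4 [ 0.4231 -0.0419  0.05  ]
l1 [0.71 0.13 0.05]
l2 [0.7027 0.0292 0.05  ]
l3 [0.5833 0.0407 0.05  ]
l4 [0.5941 0.1394 0.05  ]
c1 [0.5805 0.3276 0.05  ]
c2 [0.5575 0.2301 0.05  ]
c3 [0.4469 0.2547 0.05  ]
c4 [0.4678 0.3531 0.05  ]
rock 0.0585 m 0.0893 0.1164 l 0.1011 0.12 c 0.1001 0.1134
yellow [[297.7 190.3]]
blue [[296.4 129.5]]
pivot [[199.5 203.5]]
rock_hi [[210.  203.7]]
[0.18069762 0.59766052 0.24666843] [[ 0.957 -0.001  0.29 ]
 [-0.29  -0.002  0.957]
 [-0.    -1.    -0.002]]
```

View pics/crop1.png

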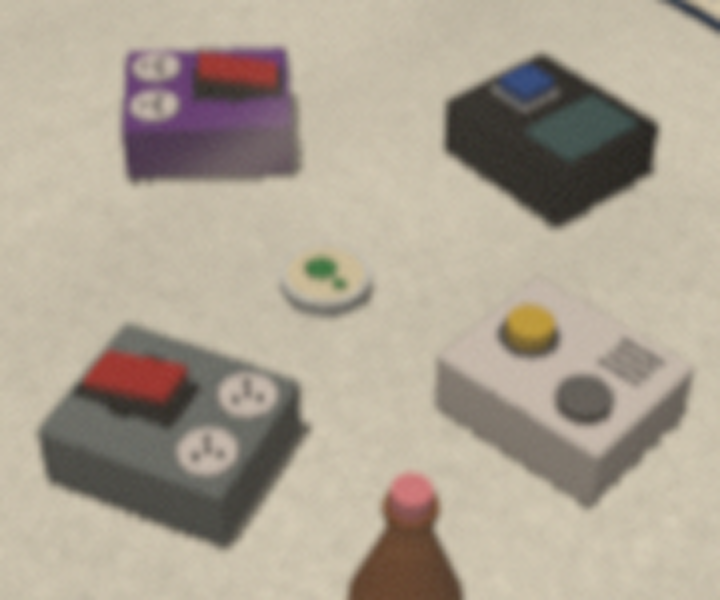

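The scene camera agrees with these points: yellow predicted at (297.7,190.3) and seen at (297.4,190.4), blue within a pixel. Box sizes are close to 100 x 120 mm. The rocker's raised end does point towards the sockets. Targets are rocker (0.488,-0.084), yellow (0.623,0.087) and blue (0.486,0.301).

Emit:
play_rows --pt "0 0.25 0 -0.28 0 0 0" --pt "0 0.25 0 -0.28 0 0 0" --pt "0 0.25 0 -0.28 0 0 0" --pt "0 0.25 0 -0.28 0 0 0" --pt "0 0.25 0 -0.28 0 0 0" --pt "0 0.25 0 -0.28 0 0 0" --pt "0 0.25 0 -0.28 0 0 0" --pt "0 0.25 0 -0.28 0 0 0" --pt "0 0.25 0 -0.28 0 0 0" --pt "0 0.25 0 -0.28 0 0 0" --pt "0 0.25 0 -0.28 0 0 0" --pt "0 0.25 0 -0.28 0 0 0" --grip_force 20

```text
time: 1.1
position: [0.3709, 0.188, 0.2475]
tool_rot: [0.7, -0.104, 0.103, -0.699]
ft_force: [0.9, -0.0, -0.4]
grip_width: 0.0148
```

Emit:
play_rows --pt "0 0.24 0 -0.28 0 0 0" --pt "0 0.24 0 -0.28 0 0 0" --pt "0 0.24 0 -0.28 0 0 0" --pt "0 0.24 0 -0.28 0 0 0" --pt "0 0.24 0 -0.28 0 0 0" --pt "0 0.24 0 -0.28 0 0 0" --pt "0 0.24 0 -0.28 0 0 0" --pt "0 0 0 0 0 -0.039 0" --pt "0 0 0 0 0 -0.039 0" --pt "0 0 0 0 0 -0.039 0" --pt "0 0 0 0 0 -0.039 0" --pt "0 0 0 0 0 0 0"

```text
time: 2.1
position: [0.4746, -0.0467, 0.2472]
tool_rot: [-0.704, -0.07, 0.07, 0.704]
ft_force: [-1.1, -0.2, -0.1]
grip_width: 0.0002
```

```bash
cat >> h.py <<'E'
def go(T):
    o,p,r=st(); d=r.inv().apply(np.array(T)-p); print("t",round(o["time"],2),"p",p.round(4),"need(units)",(d*10).round(3),"f",np.round(o["ft_force"],2),"grip",round(o["grip_width"],4)); print(r.as_matrix().round(3).tolist())
E
python3 -c "
from h import *
go([.488,-.084,.13])"
```

```text
t 2.1 p [ 0.4746 -0.0467  0.2472] need(units) [ 0.059  1.172 -0.393] f [-1.08 -0.2  -0.11] grip 0.0002
[[0.98, -0.001, -0.197], [0.197, 0.0, 0.98], [-0.001, -1.0, 0.0]]
```

Emit:
play_rows --pt "0 0.03 0.1 -0.2 0 0 0" --pt "0 0.03 0.1 -0.19 0 0 0" --pt "0 0 0.3 0 0 0 0" --pt "0 0 0.3 0 0 0 0" --pt "0 0 0.3 0 0 0 0" --pt "0 0 0.07 0 0 0 0" --pt "0 0 0 0 0 0 0"

```text
time: 2.68
position: [0.4867, -0.0829, 0.1286]
tool_rot: [-0.703, -0.067, 0.07, 0.705]
ft_force: [1.2, -0.3, 0.4]
grip_width: 0.0007
```

```bash
python3 -c "
from h import *
for n in ('wrist','scene','top'): cv2.imwrite(f'pics/{n}1.png',eyes.camera(n)[:,:,::-1])
go([.488,-.084,.13])
im=cv2.imread('pics/top1.png')[185:265,240:340]; a=cv2.resize(im,None,fx=5,fy=5,interpolation=cv2.INTER_CUBIC)
im=cv2.imread('pics/scene1.png')[150:250,150:270]; b=cv2.resize(im,(480,400),interpolation=cv2.INTER_CUBIC)
cv2.imwrite('pics/tops1.png',cv2.resize(cv2.convertScaleAbs(np.hstack([a,b]),alpha=1.4),None,fx=.8,fy=.8))"
```

```text
t 2.83 p [ 0.4893 -0.0839  0.1318] need(units) [-0.013  0.018  0.001] f [-0.45  0.4   0.53] grip 0.0006
[[0.981, 0.002, -0.194], [0.194, -0.001, 0.981], [0.002, -1.0, -0.001]]
```

View pics/wrist1.png

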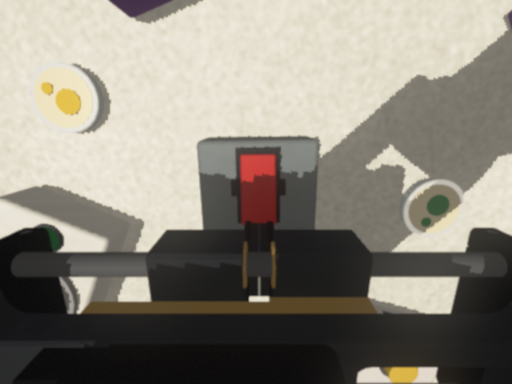

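View pics/tops1.png

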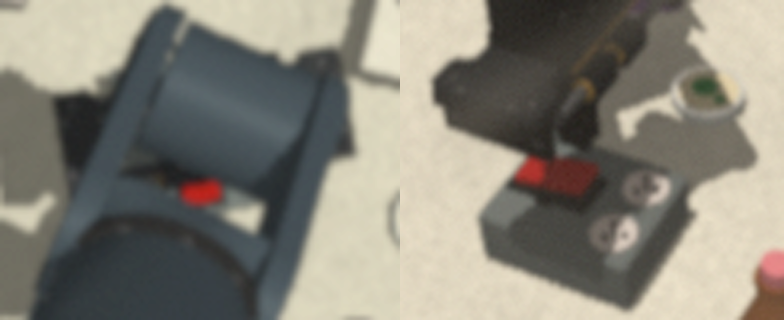

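The wrist view shows the fingers centred across the red rocker, on the socket half. Now I'll press down.

Emit:
play_rows --pt "0 0 0.2 0 0 0 0" --pt "0 0 0.1 0 0 0 0" --pt "0 0 0.04 0 0 0 0" --pt "0 0 0.03 0 0 0 0" --pt "0 0 0.02 0 0 0 0" --pt "0 0 0 0 0 0 0"

```text
time: 3.33
position: [0.4888, -0.0838, 0.0919]
tool_rot: [0.704, 0.07, -0.069, -0.703]
ft_force: [0.4, -0.4, -0.3]
grip_width: 0.0003
```

```bash
python3 -c "
from h import *
go([.488,-.084,.0905])"
```

```text
t 3.33 p [ 0.4888 -0.0838  0.0919] need(units) [-0.009  0.014 -0.001] f [ 0.42 -0.45 -0.29] grip 0.0003
[[0.981, 0.001, -0.195], [0.195, -0.0, 0.981], [0.001, -1.0, -0.001]]
```

Emit:
play_rows --pt "0 0 0.01 0 0 0 0" --pt "0 0 0.01 0 0 0 0" --pt "0 0 0 0 0 0 0"

```text
time: 3.58
position: [0.489, -0.0838, 0.09]
tool_rot: [0.704, 0.07, -0.069, -0.703]
ft_force: [1.2, 1.1, 2.3]
grip_width: 0.0003
```

Emit:
play_rows --pt "0 0 0.01 0 0 0 0" --pt "0 0 0 0 0 0 0"

```text
time: 3.75
position: [0.4891, -0.0838, 0.0888]
tool_rot: [0.704, 0.07, -0.069, -0.703]
ft_force: [1.9, 1.1, 3.2]
grip_width: 0.0001
```

Emit:
play_rows --pt "0 0 0.01 0 0 0 0" --pt "0 0 0 0 0 0 0"

```text
time: 3.92
position: [0.4892, -0.0838, 0.0882]
tool_rot: [0.704, 0.07, -0.069, -0.703]
ft_force: [1.9, 1.4, 8.0]
grip_width: 0.0005
```

Emit:
play_rows --pt "0 0 0.01 0 0 0 0" --pt "0 0 0 0 0 0 0"

```text
time: 4.08
position: [0.4892, -0.0838, 0.0879]
tool_rot: [0.704, 0.07, -0.068, -0.703]
ft_force: [0.2, 2.1, 14.9]
grip_width: 0.0007
```

```bash
python3 -c "
from h import *
for n in ('wrist','scene'): cv2.imwrite(f'pics/{n}2.png',eyes.camera(n)[:,:,::-1])
go([.488,-.084,.0905])
im=cv2.imread('pics/scene2.png')[150:250,150:270]; b=cv2.resize(im,(720,600),interpolation=cv2.INTER_CUBIC)
cv2.imwrite('pics/s2.png',cv2.convertScaleAbs(b,alpha=1.4))"
```

```text
t 4.18 p [ 0.4892 -0.0838  0.0879] need(units) [-0.012 -0.026  0.   ] f [ 0.57  1.41 12.85] grip 0.0002
[[0.981, 0.002, -0.195], [0.195, -0.001, 0.981], [0.002, -1.0, -0.001]]
```

View pics/s2.png

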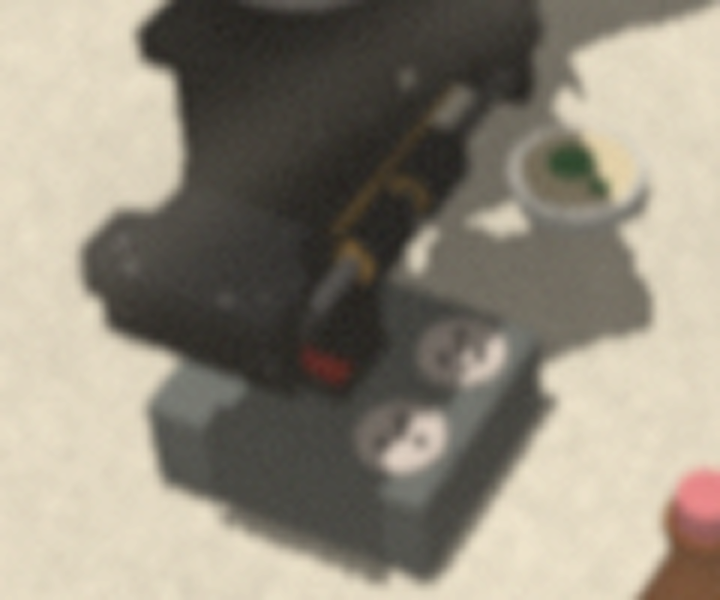

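The force rises to 13–15 N with almost no further travel, so the rocker is against its stop. I'll lift and check.

Emit:
play_rows --pt "0 0 -0.2 0 0 0 0" --pt "0 0 -0.3 0 0 0 0" --pt "0 0 -0.2 0 0 0 0" --pt "0 0.27 0 0.24 0 0 0" --pt "0 0.27 0 0.24 0 0 0" --pt "0 0.27 0 0.24 0 0 0" --pt "0 0.27 0 0.24 0 0 0" --pt "0 0.27 0 0.24 0 0 0" --pt "0 0.27 0 0.24 0 0 0" --pt "0 0 0 0 0 0 0"

```text
time: 5.02
position: [0.6223, 0.0939, 0.1561]
tool_rot: [-0.703, -0.072, 0.07, 0.704]
ft_force: [-0.2, -0.5, -0.1]
grip_width: 0.0005
```

```bash
python3 -c "
from h import *
for n in ('wrist','scene','top'): cv2.imwrite(f'pics/{n}3.png',eyes.camera(n)[:,:,::-1])
go([.6227,.0873,.13])
im=cv2.imread('pics/scene3.png')[140:240,160:340]; b=cv2.resize(im,(720,400),interpolation=cv2.INTER_CUBIC)
cv2.imwrite('pics/s3.png',cv2.convertScaleAbs(b,alpha=1.4))
im=cv2.imread('pics/top3.png')[135:255,130:330];
cv2.imwrite('pics/t3.png',cv2.resize(cv2.convertScaleAbs(im,alpha=1.4),None,fx=4,fy=4,interpolation=cv2.INTER_CUBIC))
"
```

```text
t 5.17 p [0.6176 0.0892 0.1554] need(units) [ 0.048  0.254 -0.029] f [-0.22 -1.16  0.24] grip 0.0002
[[0.981, -0.004, -0.196], [0.196, -0.001, 0.981], [-0.004, -1.0, 0.0]]
```

View pics/s3.png

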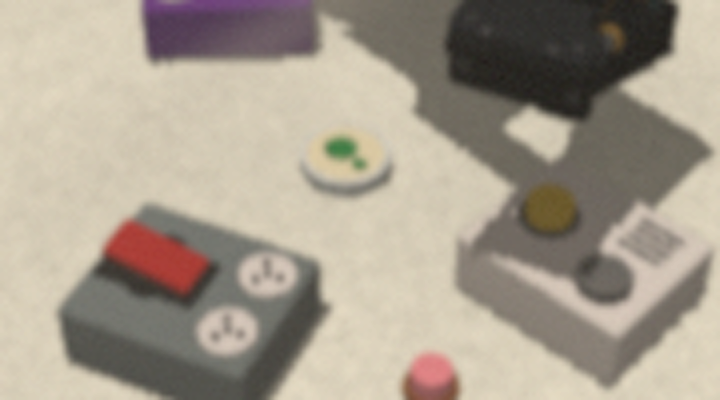

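View pics/t3.png

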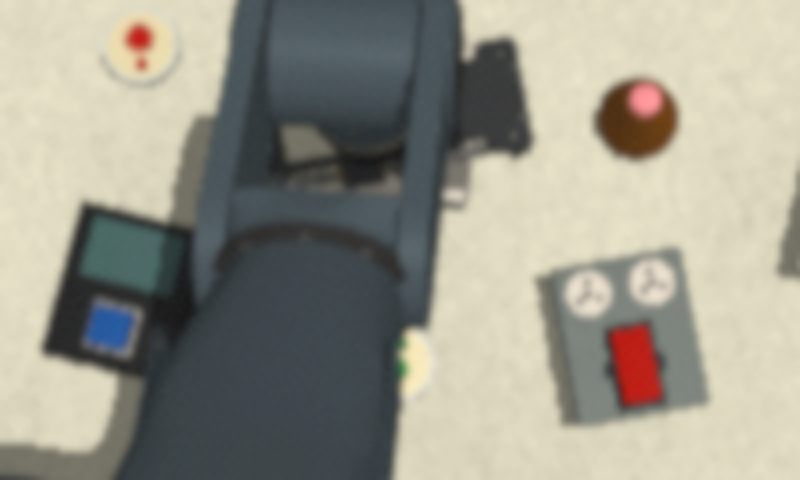

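View pics/wrist3.png

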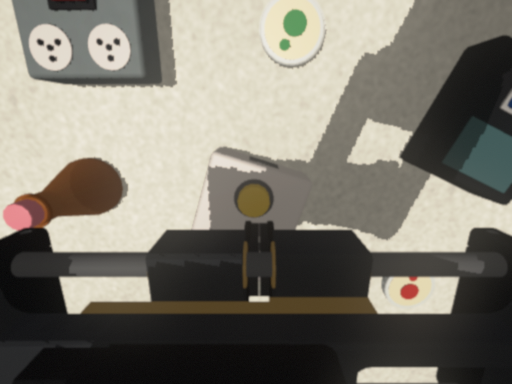

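The rocker now slopes down towards the sockets and the mains box hasn't moved. The wrist view has the fingers roughly over the yellow button at (253,200). I'll fine-tune and descend.

Emit:
play_rows --pt "0 0 0.2 0 0 0 0" --pt "0 0 0 0 0 0 0" --pt "0 0 0 0 0 0 0"

```text
time: 5.42
position: [0.6169, 0.088, 0.1354]
tool_rot: [-0.704, -0.067, 0.071, 0.704]
ft_force: [1.1, -0.3, 0.5]
grip_width: 0.0003
```

```bash
python3 -c "
from h import *
go([.6227,.0873,.089])"
```

```text
t 5.42 p [0.6169 0.088  0.1354] need(units) [ 0.058  0.463 -0.018] f [ 1.13 -0.33  0.51] grip 0.0003
[[0.981, -0.005, -0.193], [0.193, -0.0, 0.981], [-0.005, -1.0, 0.001]]
```

Fingertips are at about z 0.110. I'll correct x by +5 mm, go down to just above the button, then press.

Emit:
play_rows --pt "0 0.05 0 -0.01 0 0 0" --pt "0 0 0.2 0 0 0 0" --pt "0 0 0.15 0 0 0 0" --pt "0 0 0.06 0 0 0 0" --pt "0 0 0.03 0 0 0 0" --pt "0 0 0.03 0 0 0 0" --pt "0 0 0 0 0 0 0"

```text
time: 6.0
position: [0.6246, 0.089, 0.0898]
tool_rot: [0.704, 0.069, -0.069, -0.704]
ft_force: [-0.2, -0.1, -0.3]
grip_width: 0.0005
```

Emit:
play_rows --pt "0 0 0.02 0 0 0 0" --pt "0 0 0.02 0 0 0 0" --pt "0 0 0 0 0 0 0"

```text
time: 6.25
position: [0.6249, 0.0891, 0.0862]
tool_rot: [0.704, 0.07, -0.069, -0.704]
ft_force: [0.4, -0.4, 1.6]
grip_width: 0.0005
```

Emit:
play_rows --pt "0 0 0.02 0 0 0 0" --pt "0 0 0.02 0 0 0 0" --pt "0 0 0 0 0 0 0"

```text
time: 6.5
position: [0.6249, 0.0891, 0.0816]
tool_rot: [0.704, 0.07, -0.069, -0.704]
ft_force: [0.3, -0.3, 2.2]
grip_width: 0.0002
```

Emit:
play_rows --pt "0 0 0.01 0 0 0 0" --pt "0 0 0.01 0 0 0 0" --pt "0 0 0 0 0 0 0"

```text
time: 6.75
position: [0.625, 0.0891, 0.0813]
tool_rot: [0.704, 0.07, -0.069, -0.704]
ft_force: [-0.5, 0.1, 11.3]
grip_width: 0.0008
```

Emit:
play_rows --pt "0 0 0.01 0 0 0 0" --pt "0 0 0 0 0 0 0"

```text
time: 6.92
position: [0.625, 0.0892, 0.0813]
tool_rot: [0.704, 0.07, -0.069, -0.704]
ft_force: [-3.5, -2.0, 15.4]
grip_width: 0.0006
```

The yellow button hit its hard stop at TCP z 0.0813, where 0.081 was expected. Next is the blue key.

Emit:
play_rows --pt "0 0 -0.2 0 0 0 0" --pt "0 0 -0.3 0 0 0 0" --pt "0 0 -0.1 0 0 0 0" --pt "0 -0.135 0 0.335 0 0 0" --pt "0 -0.135 0 0.335 0 0 0" --pt "0 -0.135 0 0.335 0 0 0" --pt "0 -0.135 0 0.335 0 0 0" --pt "0 -0.135 0 0.335 0 0 0" --pt "0 -0.135 0 0.335 0 0 0" --pt "0 -0.135 0 0.335 0 0 0" --pt "0 0 0 0 0 0 0" --pt "0 0 0 0 0 0 0"

```text
time: 7.92
position: [0.4839, 0.3023, 0.1379]
tool_rot: [0.704, 0.07, -0.071, -0.703]
ft_force: [0.3, -0.6, -0.1]
grip_width: 0.0007
```

```bash
python3 -c "
from h import *
for n in ('wrist','scene'): cv2.imwrite(f'pics/{n}4.png',eyes.camera(n)[:,:,::-1])
go([.4863,.3009,.089])
im=cv2.imread('pics/scene4.png')[140:240,160:340]; b=cv2.resize(im,(720,400),interpolation=cv2.INTER_CUBIC)
cv2.imwrite('pics/s4.png',cv2.convertScaleAbs(b,alpha=1.4))
"
```

```text
t 8.02 p [0.486  0.3006 0.1382] need(units) [0.004 0.492 0.003] f [ 1.51  0.81 -1.18] grip 0.0006
[[0.981, -0.0, -0.195], [0.195, -0.0, 0.981], [-0.0, -1.0, -0.0]]
```

View pics/s4.png

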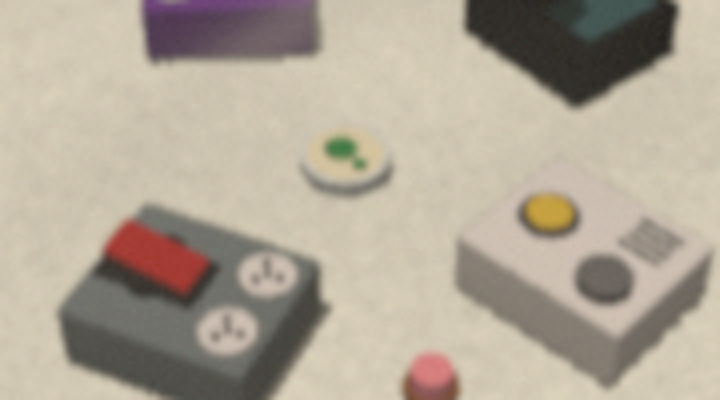

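View pics/wrist4.png

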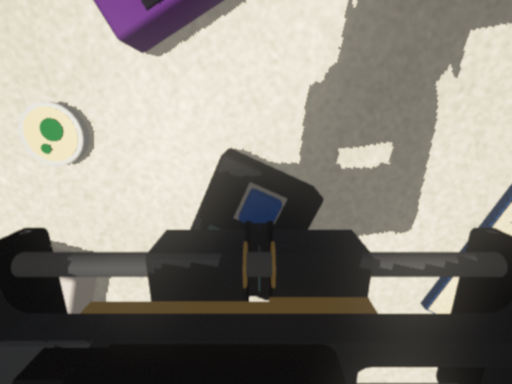

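The yellow button now sits low and the lamp hasn't moved. The fingers are centred over the blue key at (261,205), so I'll press it.

Emit:
play_rows --pt "0 0 0.25 0 0 0 0" --pt "0 0 0.15 0 0 0 0" --pt "0 0 0.05 0 0 0 0" --pt "0 0 0.03 0 0 0 0" --pt "0 0 0.02 0 0 0 0" --pt "0 0 0.02 0 0 0 0" --pt "0 0 0 0 0 0 0"

```text
time: 8.6
position: [0.4865, 0.3005, 0.087]
tool_rot: [-0.704, -0.069, 0.069, 0.704]
ft_force: [0.2, -0.1, -0.4]
grip_width: 0.0004
```

Emit:
play_rows --pt "0 0 0.02 0 0 0 0" --pt "0 0 0.02 0 0 0 0" --pt "0 0 0 0 0 0 0"

```text
time: 8.85
position: [0.4866, 0.3009, 0.083]
tool_rot: [-0.704, -0.07, 0.069, 0.704]
ft_force: [0.6, -0.0, 1.7]
grip_width: 0.0001
```

Emit:
play_rows --pt "0 0 0.01 0 0 0 0" --pt "0 0 0.01 0 0 0 0" --pt "0 0 0 0 0 0 0"

```text
time: 9.1
position: [0.4866, 0.301, 0.0814]
tool_rot: [-0.704, -0.07, 0.069, 0.704]
ft_force: [0.9, -2.4, 6.6]
grip_width: 0.0002
```

Emit:
play_rows --pt "0 0 0.01 0 0 0 0" --pt "0 0 0.01 0 0 0 0" --pt "0 0 0 0 0 0 0"

```text
time: 9.35
position: [0.4866, 0.301, 0.0812]
tool_rot: [-0.704, -0.07, 0.069, 0.704]
ft_force: [-1.7, -3.3, 18.5]
grip_width: 0.0005
```

Emit:
play_rows --pt "0 0 -0.2 0 0 0 0" --pt "0 0 -0.3 0 0 0 0" --pt "0 0 -0.4 0 0 0 0" --pt "0 -0.1 -0.3 0.35 0 0 0" --pt "0 -0.1 0 0.4 0 0 0" --pt "0 -0.1 0 0.4 0 0 0" --pt "0 -0.1 0 0.4 0 0 0" --pt "0 -0.1 0 0.4 0 0 0" --pt "0 -0.1 0 0.4 0 0 0" --pt "0 0 0 0 0 0 0" --pt "0 0 0 0 0 0 0"

```text
time: 10.27
position: [0.3808, 0.5177, 0.1943]
tool_rot: [0.704, 0.071, -0.071, -0.703]
ft_force: [0.3, 0.4, 0.2]
grip_width: 0.0003
```

```bash
python3 -c "
from h import *
for n in ('top','scene'): cv2.imwrite(f'pics/{n}5.png',eyes.camera(n)[:,:,::-1])
go([.4863,.3009,.089])
im=cv2.imread('pics/scene5.png')[110:260,165:345]
cv2.imwrite('pics/s5.png',cv2.resize(cv2.convertScaleAbs(im,alpha=1.4),None,fx=4,fy=4,interpolation=cv2.INTER_CUBIC))
im=cv2.imread('pics/top5.png')[90:255,130:380]
cv2.imwrite('pics/t5.png',cv2.resize(cv2.convertScaleAbs(im,alpha=1.4),None,fx=3.2,fy=3.2,interpolation=cv2.INTER_CUBIC))
a=cv2.imread('pics/top0.png');b=cv2.imread('pics/top5.png')
d=cv2.absdiff(a,b).max(2)
cv2.imwrite('pics/d5.png',cv2.convertScaleAbs(d,alpha=2))
"
```

```text
t 10.37 p [0.3825 0.5151 0.1943] need(units) [ 0.6    1.055 -2.303] f [-0.1  -0.26  0.06] grip 0.0004
[[0.981, -0.001, -0.196], [0.196, -0.001, 0.981], [-0.001, -1.0, -0.001]]
```

View pics/s5.png

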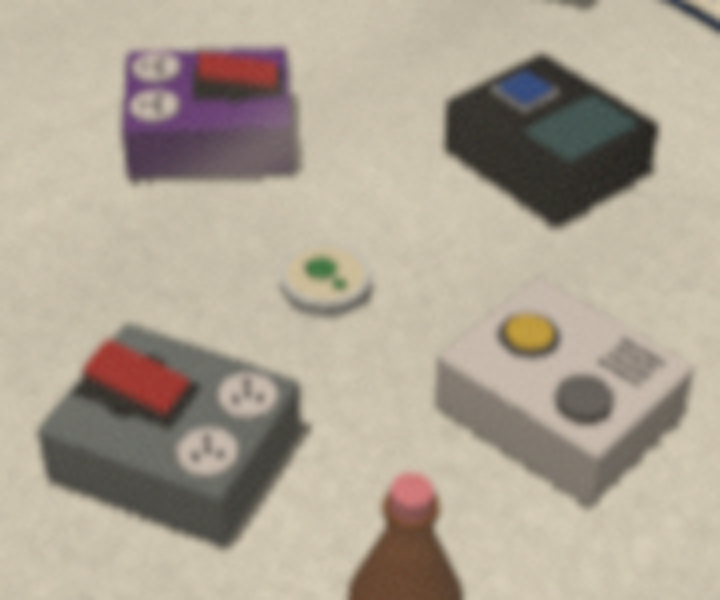

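View pics/t5.png

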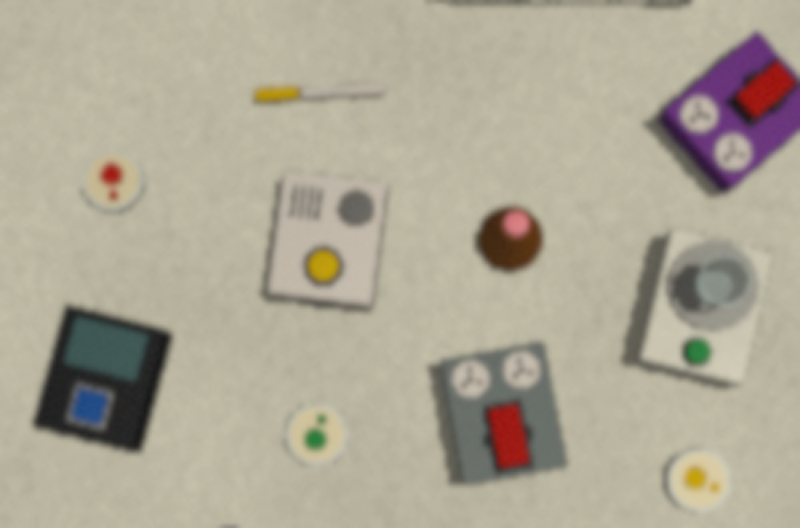

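View pics/d5.png

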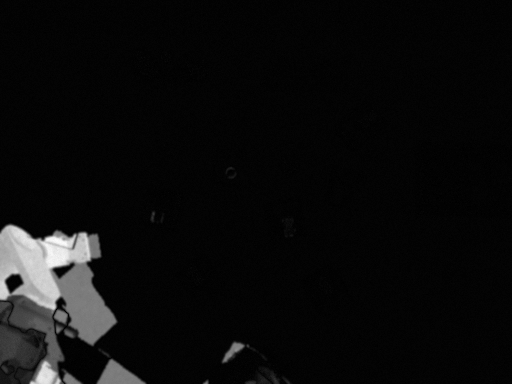

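The before/after difference shows changes only at the three controls and the arm itself, so no box or other item moved. All three controls are visibly down, the green button is unchanged, and the arm is clear. I'm handing in.

```bash
python3 -c "
from rig import ticket
print(ticket.hand_in())"
```

```text
the job is handed in; nothing more can be done
None
```

I pressed the red rocker, then the yellow button, then the blue key, with the fingers shut. I handed the job in at about 10.4 s; no verdict was reported.

- **Pressed fully:** Each control was pushed until the force rose to 15–19 N with almost no further travel. The yellow button and blue key stopped at fingertip heights of 56.3 and 56.2 mm, against 56 mm expected.
- **One disagreement:** The rocker stopped at a fingertip height of about 63 mm, about 3 mm lower than the stated 66 mm. The pictures show it tilted down towards the sockets, so I take it as fully on.
- **Nothing else moved:** Comparing top views from before and after shows changes only at the three controls and the arm. The stirrer's green button, boxes, dishes, flask, beaker and marker look unchanged. The arm ended clear of everything, with a force reading near zero.

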